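Free the seized electrode holder

TASK

The electrode holder with the flat wing-shaped head has seized in the lid of the test cell. Grip its wing, work it loose by twisting it back and forth, some 30 degrees each way, while pulling up, without lifting the lid off the cell (a straight pull only brings the heavy lid up with it), then set it down in the cream tray without dropping it and let go.

Things in the scene. Friction and masses are not known exactly. Their poses are not given: they have to be found in the camera images.
- holder_wing (a point): Centre of the black flat wing of the seized holder, the only winged head: 44 mm long (x), 12 thick (y), 44 high (z up). Under it a 32 mm round steel flange, 6 mm thick, rests on the lid, its underside 28 mm below this point; below that a 12 mm shank, 20 mm long (tip 48 mm below this point). 0.12 kg. The two round-headed fittings and low white cap on the lid stay; the nearest is 90 mm off.
- gland (a point): Holder's hole in the top of the grey lid, 105 mm above the table; x as the wing's x at the start. Seized: straight pull holds about 45 N, more than the lid's weight. It turns with about 0.3 Nm and, while turning either way, slides up easily, about 2 mm per rad. Loose after 9 mm rise, clear of the lid after 20 mm. Lid 176 x 226 x 40 mm; hole 20 mm (x), 30 mm (y) from its centre.
- lid (a joint): How far the heavy grey lid (2.2 kg) of the cell has been lifted, m: 0 is down on the tank. It sits loosely on dowels, slides only straight up and falls back by its weight; about 22 N lifts it.
- tray: open cream tray, 150 mm (its x) by 200 mm (its y), 40 mm high with 5 mm walls and floor, fixed to the table. Origin at the centre of its underside, z up. A spare round cap and a steel block lie near its +y end (beyond y = 45 mm); the rest is free.
Mind the look-alikes: they are no part of the job. What is meant by the tray is not black, and is the larger of those in its own colour.

How it is judged:
By the outcome, as a careful person would: the job done as asked, in the order asked, and still so for the second after the job is handed in, with the robot touching nothing.
It also fails if it takes over 54 s, if anything falls off the work surface, if the arm or the gripper's body presses on something with over 40 N, if the wrist force passes 120 N, or if a joint passes its speed limit or range.

ROBOT

A 6-joint arm with a two-finger parallel gripper is mounted at the origin on the work surface. World frame = base frame: x ahead of the robot, y to its left, z up, the work surface at z = 0. Lengths are in mm, angles in rad, forces in N, time in s.
With the tool pointing down it reaches from about 350 to 975 mm from the base axis. Payload 7.1 kg.
Tool frame: the origin (TCP) lies midway between the tips of the shut fingers; the grasp point (between the pads) lies 19 mm behind it (ctrl.tcp_to_grasp is the distance from the TCP to the grasp point, in mm); z points along the fingers, y is the line along which they close (so a half turn about z gives the same grasp; the last joint's range is limited). The gripper opens to 88 mm and grips with 3 to 60 N. Pads are 20 mm wide; open, the fingers measure 115 mm over their backs; the gripper's body (75 mm by 178 mm) begins 61 mm behind the grasp point.
Start: joints at [1.209, 0.423, 1.63, -0, 1.089, -0.019], TCP at [210.046, 588.63, 222.675] pointing down, gripper open.
Joint ranges: [-3, 3], [-0.9, 2.11], [0.09, 2.58], [-1.31, 4.45], [0.11, 2.69], [-2.54, 2.54]. Speed limits (rad/s): [2.39, 2.39, 3.01, 3.14, 3.14, 3.14].

INTERFACE

Orientations are given as a rotation vector (axis times angle).
In Python, from workcell import get_obs, cams, ticket, boxes_of, ctrl gives the robot as it stands.
- The arm moves only by the shell command python3 -m creep 'ROWS' [OPENING]. ROWS is JSON, one flat list of numbers, 4 for each row, row after row: the shift along the world's x, y, z in m, then the turn about the world's z in rad. In form: [tx, ty, tz, spin, tx, ty, tz, spin, ...]. A call has 1 to 10 rows; each row is the pose to reach, as a shift and turn from the pose commanded when the call began; what a row does not reach only later rows make up. A row lasts 1/12 s, in which the tool goes at most 41.7 mm and 7.16 degrees, less where a joint would pass 70% of its speed; a pose out of reach is approached as far as the arm can. A call with a gripper value outside its range is refused whole. OPENING is the opening, from 0 (shut) to 1 (fully open), set as the call begins (- or left out, the last holds). The fingers move at their own pace and stop on an object; the grip force is fixed at half the most. Time passes only in rows, so rows that repeat a pose let the fingers close. It gives the time, the measured TCP pose, the force, the opening and the grip force at its end, in the units of the state.
- get_obs(): the state, without advancing time (a new reading comes with each control period).
- cams.get_image(name): name is "scene" or "top" or "wrist"; returns (picture, depth): 480x640x3 uint8, red, green, blue; 480x640 float32, mm along the optical axis (not along the pixel's ray), 0 where there is no reading.
- cams.get_calibration(name): a dict with "mtx" (3x3 intrinsics, pixels), "R" (3x3) and "t" (3): a world point X has camera coordinates R X + t; the wrist camera has in their place "mount" (4x4, takes a point from camera to tool coordinates, whose origin is the TCP and whose axes are the flange's). Camera axes: x right, y down, z forward; pixel columns grow to the right and rows downward; lengths in mm; the calibration is good to about 2 mm. The wrist camera is an equidistant fisheye: a pixel r from the principal point sees the ray r / f radians off the axis. A picture is of the moment at which its call begins: read the wrist's pose just before it. get_calibration takes no time and is no camera call.
- ticket.close_job(): hands the job in; it is judged then, once.
Trained networks look in the newest picture that a camera, given by its name, has taken for a name from the list of things; names that differ only in an ending like _2 or _b are one class to them, and where a whole thing is asked for, a point or a joint stands for the part that bears it (a point fixed in the world has none). Each returns a list of dicts, best first, with "score" (0 to 1); they miss things now and then, are a little off and sometimes report something else, mostly with a low value. They report only what shows in the picture. A call takes as long as a camera call. They do not tell look-alikes from the thing itself.
- boxes_of(camera, target): "centre" ([column, row] in pixels, amid what is visible of it).
The state is a dict: "t": time; "qpos": joint angles; "qvel": joint speeds; "joint_torque": joint torques, N m; "ee_pos": TCP position; "orientation": TCP orientation; "ft_force": force on the tool from outside, world axes, zero at the start; "moment": the same for the moment, N m; "width": finger opening in mm; "grasp_force": force on a finger pad.
Only numpy, scipy, OpenCV 4.12 (cv2) and the standard library are available. Lean on these libraries where they do the work, as an engineer would, in place of code of your own. Each camera call takes 0.05 s, during which the arm holds its last target. There are 200 camera calls.

## Working session

There is one attempt and no reset: what is moved stays moved. The work goes in short steps, Python scripts to look and compute and a shell command to move; the robot and the scene stay as the last step left them, time stands still between calls to the robot, and variables do not carry over. Pictures are saved under pics/ and viewed, at most 10 in all, crops included, and the job is handed in when it is done.

```bash
mkdir -p pics; ls; cat > h.py <<'E'
import numpy as np, cv2
from workcell import get_obs, cams, ticket, boxes_of, ctrl
def world(cam,u,v,d):
    c=cams.get_calibration(cam);K=np.array(c["mtx"]);R=np.array(c["R"]);t=np.array(c["t"]).ravel()
    p=np.linalg.inv(K)@[u,v,1]*d
    return R.T@(p-t)
def save(cam,name):
    im,d=cams.get_image(cam);cv2.imwrite("pics/"+name+".png",im[:,:,::-1]);np.save("pics/"+name+".npy",d);return im,d
E
python3 - <<'E'
from h import *
for c in("scene","top"):
    im,d=save(c,c+"0")
    for n in("holder_wing","gland","lid","tray"):
        try:
            for b in boxes_of(c,n)[:4]:
                u,v=b["centre"];dd=d[int(v),int(u)];print(c,n,round(b["score"],2),np.round([u,v]),dd,world(c,u,v,dd).round())
        except Exception as e: print(c,n,e)
a=np.vstack([cv2.imread("pics/%s0.png"%c) for c in("scene","top")])
print(get_obs()["t"],get_obs()["orientation"])
E
```

```text
pics
scene holder_wing 0.79 [128. 283.] 982.21173 [ 528. -204.  105.]
scene gland 0.88 [113. 300.] 956.7146 [ 566. -219.  103.]
scene lid 0.8 [114. 301.] 954.9292 [ 568. -215.  103.]
scene tray 0.97 [382. 228.] 1242.181 [238. 250.   6.]
scene tray 0.94 [501. 266.] 1159.0494 [339. 495.   5.]
scene tray 0.58 [358. 310.] 1068.9125 [479. 203.   6.]
top holder_wing 0.66 [459. 185.] 1003.1478 [ 542. -180.  147.]
top gland 0.78 [470. 195.] 1042.4501 [ 529. -217.  105.]
top lid 0.6 [472. 195.] 1044.8596 [ 530. -222.  103.]
top tray 0.75 [160. 282.] 1123.0508 [358. 494.   2.]
top tray 0.74 [259. 331.] 1106.0181 [239. 259.   5.]
top tray 0.56 [283. 225.] 1135.1982 [487. 200.   7.]
0.5 [-5.35830856e-01 -3.09552040e+00  7.84246310e-05]
```

View pics/scene0.png

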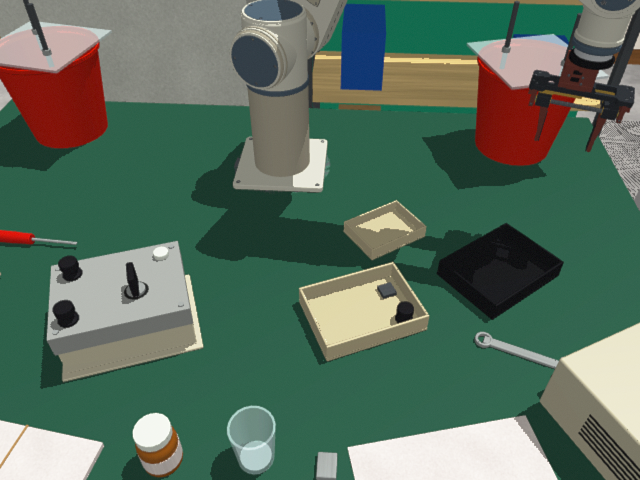

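View pics/top0.png

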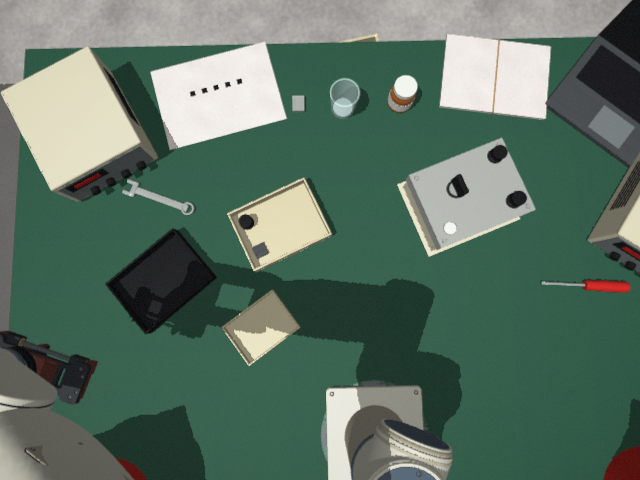

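The scene view shows the wing at (132,278) on the grey lid. The round fittings at (68,268) and (65,313) could be taken for it, and so could the round cap in the tray at (405,311). In the top view the wing is at (458,185) and the round heads are at (498,153) and (516,199). For trays there is a big cream one at scene (362,310), top (281,224), a small cream one at scene (385,228), and a black one at scene (500,268). I choose the wing and the big cream tray.

```bash
cat > m.py <<'E'
from h import *
def cloud(c):
    d=np.load("pics/%s0.npy"%c);im=cv2.imread("pics/%s0.png"%c).astype(int)
    v,u=np.mgrid[:480,:640];k=cams.get_calibration(c);K=np.array(k["mtx"]);R=np.array(k["R"]);t=np.array(k["t"]).ravel()
    p=np.stack([u,v,0*u+1],-1)@np.linalg.inv(K).T*d[...,None]
    return (p-t)@R,im,d
for c,w,tr in(("scene",(115,250,150,305),(290,255,435,365)),("top",(435,165,480,205),(220,170,340,275))):
    P,im,d=cloud(c)
    x0,y0,x1,y1=w;p=P[y0:y1,x0:x1].reshape(-1,3);b=im[y0:y1,x0:x1].reshape(-1,3).max(1)
    for lo in(118,130,142):
        q=p[(p[:,2]>lo)&(p[:,2]<175)&(b<90)]
        if len(q)>4:
            r=cv2.minAreaRect(q[:,:2].astype(np.float32));print(c,"wing>",lo,len(q),q.mean(0).round(1),"zmax",np.percentile(q[:,2],[50,97]).round(1),np.round(r[0],1),np.round(r[1],1),round(r[2],1))
    x0,y0,x1,y1=tr;p=P[y0:y1,x0:x1].reshape(-1,3)
    q=p[(p[:,2]>33)&(p[:,2]<46)];r=cv2.minAreaRect(q[:,:2].astype(np.float32));print(c,"tray",np.round(r[0],1),np.round(r[1],1),round(r[2],1))
    x0,y0,x1,y1=(40,235,210,390) if c=="scene" else(390,130,545,260);p=P[y0:y1,x0:x1].reshape(-1,3)
    q=p[(p[:,2]>98)&(p[:,2]<110)];r=cv2.minAreaRect(q[:,:2].astype(np.float32));print(c,"lid",np.median(q[:,2]),np.round(r[0],1),np.round(r[1],1),round(r[2],1),cv2.boxPoints(r).round().tolist())
a=cv2.resize(cv2.imread("pics/scene0.png")[230:390,30:220],None,fx=3,fy=3,interpolation=2)
cv2.imwrite("pics/crop.png",a)
E
python3 m.py
```

```text
scene wing> 118 286 [ 551.7 -180.3  144.2] zmax [149.  156.5] [ 545.2 -183.7] [43.9 12.2] 19.6
scene wing> 130 235 [ 550.4 -181.   148.6] zmax [153.1 156.6] [ 545.2 -183.7] [43.9 12.2] 19.6
scene wing> 142 178 [ 548.5 -182.   152.7] zmax [154.3 156.8] [ 545.2 -183.9] [43.7 11.5] 21.5
scene tray [485.4 208.4] [155.4 201.9] 24.7
scene lid 105.27134945066447 [ 535.5 -220.8] [182.5 227.4] 21.0 [[410.0, -147.0], [491.0, -360.0], [661.0, -294.0], [580.0, -82.0]]
top wing> 118 231 [ 541.9 -182.   144.7] zmax [150.5 158. ] [ 543.1 -184.5] [43.1 13.5] 20.6
top wing> 130 190 [ 542.  -182.5  149.2] zmax [152.4 158.1] [ 543.1 -184.5] [43.1 13.5] 20.7
top wing> 142 149 [ 542.6 -183.1  152.7] zmax [153.6 158.2] [ 543.3 -184.6] [42.8 13.1] 21.3
top tray [485.8 208.9] [151.1 200.4] 24.3
top lid 105.0053163842393 [ 536.1 -220.4] [176.4 229.9] 20.8 [[413.0, -144.0], [495.0, -359.0], [659.0, -296.0], [578.0, -82.0]]
```

View pics/crop.png

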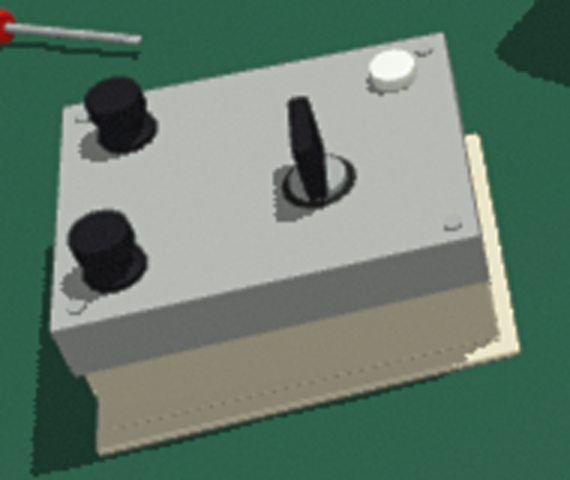

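The crop shows the black wing edge-on over its steel flange, at crop (305,150), with round heads at the left. This confirms the choice. Both views agree: wing at (544,-184.5), top at z 157, long axis at 20.7°. The tray is at (485.6,208.7), yaw 24.5°. Moving over the wing now.

```bash
python3 -m creep '[0.015,-0.035,0,-0.111, 0.03,-0.07,0,-0.222, 0.045,-0.105,0,-0.333, 0.06,-0.14,0,-0.444, 0.075,-0.175,0,-0.555, 0.09,-0.21,0,-0.666, 0.105,-0.245,0,-0.777, 0.12,-0.28,0,-0.888, 0.135,-0.315,0,-0.999, 0.15,-0.35,0,-1.11]' 1
python3 -m creep '[0.015,-0.035,0,-0.111, 0.03,-0.07,0,-0.222, 0.045,-0.105,0,-0.333, 0.06,-0.14,0,-0.444, 0.075,-0.175,0,-0.555, 0.09,-0.21,0,-0.666, 0.105,-0.245,0,-0.777, 0.12,-0.28,0,-0.888, 0.135,-0.315,0,-0.999, 0.15,-0.35,0,-1.11]'
python3 -m creep '[0.017,-0.036,0,-0.11, 0.034,-0.073,0,-0.22, 0.034,-0.073,0,-0.22, 0.034,-0.073,0,-0.22]'
python3 - <<'E'
from h import *
from scipy.spatial.transform import Rotation as R
o=get_obs();M=R.from_rotvec(o["orientation"]).as_matrix();print(o["t"],o["ee_pos"],o["qpos"],np.degrees(np.arctan2(M[1,1],M[0,1])))
im,d=save("wrist","w1")
for b in boxes_of("wrist","holder_wing")[:2]: print(b)
c=cams.get_calibration("wrist");print(c)
E
```

```text
t: 1.33
ee_pos: [360.4, 237.0, 223.0]
orientation: [2.092, 2.343, 0.001]
ft_force: [1.2, -0.8, -0.1]
width: 87.6
grasp_force: 0.0
t: 2.17
ee_pos: [510.5, -113.4, 222.9]
orientation: [3.013, 0.888, 0.001]
ft_force: [0.7, 0.9, 0.3]
width: 87.9
grasp_force: 0.0
t: 2.5
ee_pos: [544.4, -186.2, 222.4]
orientation: [-3.092, -0.557, -0.0]
ft_force: [-0.2, 0.7, -0.7]
width: 87.9
grasp_force: 0.0
2.5 [ 544.44726387 -186.19586119  222.38087169] [-3.50228529e-01  3.51182389e-01  1.74200723e+00  5.19151023e-05
  1.04836211e+00  8.64342920e-01] -69.5913021382831
{'centre': [308.5, 237.5], 'score': 0.66}
{'mtx': array([[371.64829954,   0.        , 309.97912122],
       [  0.        , 371.64829954, 235.79899778],
       [  0.        ,   0.        ,   1.        ]]), 'mount': array([[ 6.02678390e-04, -9.65220131e-01, -2.61437822e-01,
         7.21333301e+01],
       [ 9.99999779e-01,  6.54754764e-04, -1.12088687e-04,
         9.92404467e-01],
       [ 2.79367917e-04, -2.61437696e-01,  9.65220313e-01,
        -1.61891721e+02],
       [ 0.00000000e+00,  0.00000000e+00,  0.00000000e+00,
         1.00000000e+00]])}
```

View pics/w1.png

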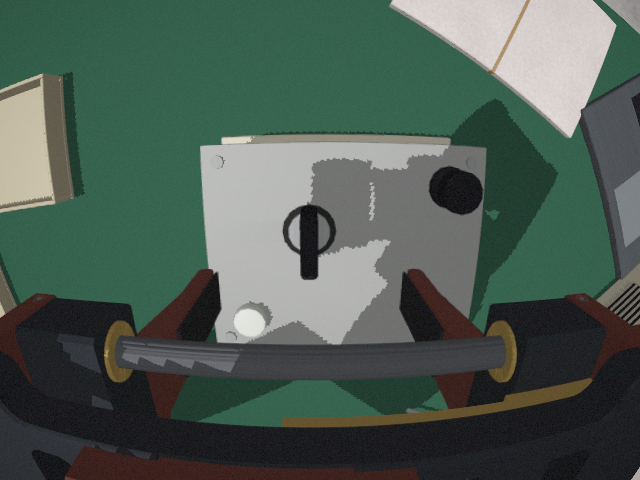

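The wrist view shows the wing at (309,240), upright and centred between the fingers at (210,290) and (410,290). Alignment is good, so I go down and grip.

```bash
python3 -m creep '[0,0.0015,-0.025,0, 0,0.0015,-0.05,0, 0,0.0015,-0.075,0, 0,0.0015,-0.095,0, 0,0.0015,-0.102,0, 0,0.0015,-0.102,0, 0,0.0015,-0.102,0]' 1
python3 -m creep '[0,0,0,0, 0,0,0,0, 0,0,0,0, 0,0,0,0, 0,0,0,0, 0,0,0,0, 0,0,0,0, 0,0,0,0, 0,0,0,0, 0,0,0,0]' 0
```

```text
t: 3.18
ee_pos: [544.2, -182.1, 121.3]
orientation: [-3.091, -0.563, -0.0]
ft_force: [0.2, -0.4, 0.0]
width: 88.2
grasp_force: 0.0
t: 4.02
ee_pos: [544.0, -182.9, 120.6]
orientation: [-3.091, -0.56, 0.0]
ft_force: [0.5, 0.2, 1.1]
width: 25.0
grasp_force: 0.0
```

```bash
python3 -m creep '[0,0,0,0, 0,0,0,0, 0,0,0,0, 0,0,0,0, 0,0,0,0]' 0; python3 -c "
from h import *
o=get_obs();print(o['ft_force'],o['moment'],o['ee_pos'])"
```

```text
t: 4.43
ee_pos: [544.9, -184.7, 120.8]
orientation: [3.088, 0.561, 0.002]
ft_force: [0.8, -7.9, -3.5]
width: 11.8
grasp_force: 30.0
[ 0.76891555 -7.94935923 -3.4664128 ] [-1.65278858 -0.15772912  0.06064874] [ 544.88288793 -184.67303737  120.8371233 ]
```

Gripped at 11.8 mm wide with 30 N. First test twist: +30° with a small pull, and relaxing the side load.

```bash
python3 -m creep '[0,-0.0015,0.001,0.05, 0,-0.0015,0.0015,0.13, 0,-0.0015,0.002,0.21, 0,-0.0015,0.002,0.29, 0,-0.0015,0.0025,0.37, 0,-0.0015,0.0025,0.45, 0,-0.0015,0.003,0.52, 0,-0.0015,0.003,0.52, 0,-0.0015,0.003,0.52]'; python3 -c "
from h import *
o=get_obs();print(o['ft_force'],o['moment'],o['ee_pos'])"
```

```text
t: 5.18
ee_pos: [544.2, -183.8, 123.4]
orientation: [-2.844, -1.333, -0.001]
ft_force: [2.8, 2.9, -3.7]
width: 11.9
grasp_force: 30.0
[ 2.77129391  2.87967521 -3.68490895] [ 0.6497882  -0.52522091  0.06217034] [ 544.18110021 -183.84877163  123.40015531]
```

```bash
python3 -m creep '[0,0,0.0005,-0.1, 0,0,0.001,-0.21, 0,0,0.001,-0.32, 0,0,0.0015,-0.43, 0,0,0.0015,-0.54, 0,0,0.002,-0.65, 0,0,0.002,-0.76, 0,0,0.0025,-0.87, 0,0,0.0025,-0.97, 0,0,0.003,-1.05]'; python3 -c "
from h import *
o=get_obs();print(o['ft_force'],o['moment'],o['ee_pos'])
P=save('scene','scene1');save('top','top1')
cv2.imwrite('pics/crop1.png',cv2.resize(cv2.imread('pics/scene1.png')[230:390,30:220],None,fx=3,fy=3,interpolation=2))
d=np.load('pics/scene1.npy')
d0=np.load('pics/scene0.npy')
for u,v in((90,290),(95,315),(150,300),(165,310),(175,275)): print(world('scene',u,v,d0[v,u])[2].round(1),world('scene',u,v,d[v,u])[2].round(1))
"
```

```text
t: 6.02
ee_pos: [543.7, -185.5, 124.7]
orientation: [3.127, -0.278, -0.001]
ft_force: [7.2, -7.9, -24.6]
width: 12.3
grasp_force: 30.0
[  7.1820498   -7.89915725 -24.60709883] [-1.58176837 -1.22486999  0.17134361] [ 543.73020551 -185.48461693  124.70709901]
105.3 105.9
105.2 107.8
107.5 108.1
104.4 105.4
103.5 105.4
```

View pics/crop1.png

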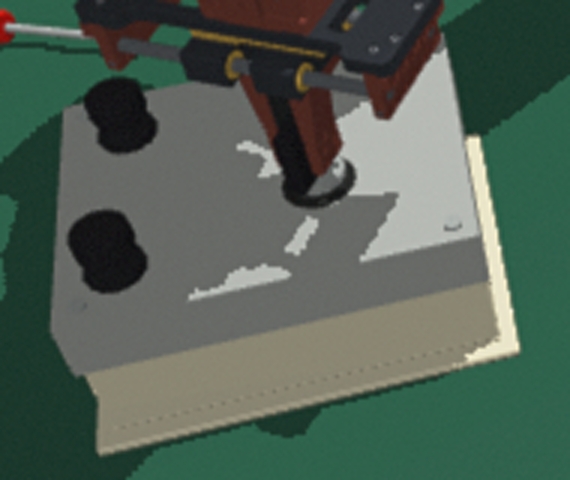

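The crop shows the wing still held at (300,150) and the lid looking seated, but the pull of 24.6 N is at the lid's weight. I ease off before carrying on, and compare the lid heights.

```bash
cat > s.py <<'E'
from h import *
import sys
o=get_obs();print(o['t'],o['ft_force'].round(1),np.round(o['moment'],2),np.round(o['ee_pos'],1))
def lidz(n):
    r=[]
    for c in("scene","top"):
        d=np.load("pics/%s%s.npy"%(c,n));d0=np.load("pics/%s0.npy"%c)
        q=[]
        for v in range(130,330):
            for u in range(40,200) if c=="scene" else range(395,540):
                if d0[v,u]>0 and d[v,u]>0:
                    a=world(c,u,v,d0[v,u])
                    if 101<a[2]<109:
                        b=world(c,u,v,d[v,u])[2]-a[2]
                        if abs(b)<8:q.append(b)
        r.append((len(q),np.round(np.median(q),2),np.round(np.std(q)/len(q)**.5,2)))
    return r
if len(sys.argv)>1:
    n=sys.argv[1]
    if n!="1":
        for c in("scene","top"):save(c,c+n)
    print("lid rise",lidz(n))
E
python3 s.py 1
python3 -m creep '[0,0,-0.001,0, 0,0,-0.0015,0, 0,0,-0.0015,0]'; python3 s.py 2
```

```text
6.1167 [  5.3  -7.1 -21. ] [-1.65 -0.94  0.01] [ 543.8 -185.6  124.7]
t: 6.37
ee_pos: [543.9, -185.8, 124.5]
orientation: [3.128, -0.271, -0.0]
ft_force: [1.4, -6.3, -8.0]
width: 12.1
grasp_force: 30.0
6.3667 [ 1.4 -6.3 -8. ] [-1.34 -0.22 -0.04] [ 543.9 -185.8  124.5]Traceback (most recent call last):
  File "s.py", line 22, in <module>
    print("lid rise",lidz(n))
                     ~~~~^^^
  File "s.py", line 12, in lidz
    a=world(c,u,v,d0[v,u])
  File "h.py", line 4, in world
    c=cams.get_calibration(cam);K=np.array(c["mtx"]);R=np.array(c["R"]);t=np.array(c["t"]).ravel()
ValueError: time passes only in moves, steps and waits
Traceback (most recent call last):
  File "s.py", line 22, in <module>
    print("lid rise",lidz(n))
                     ~~~~^^^
  File "s.py", line 12, in lidz
    a=world(c,u,v,d0[v,u])
  File "h.py", line 4, in world
    c=cams.get_calibration(cam);K=np.array(c["mtx"]);R=np.array(c["R"]);t=np.array(c["t"]).ravel()
ValueError: time passes only in moves, steps and waits
```

```bash
sed -i '1a import functools; CAL=functools.lru_cache(lambda c: cams.get_calibration(c))' h.py; sed -i 's/c=cams.get_calibration(cam);K/c=CAL(cam);K/' h.py; sed -i 's/if n!="1":/if n not in"12":/' s.py
python3 s.py 1; python3 s.py 2
```

```text
6.4667 [ 1.6 -6.1 -9. ] [-1.32 -0.23 -0.05] [ 543.9 -185.8  124.5]
lid rise [(7010, np.float64(0.06), np.float64(0.02)), (2504, np.float64(0.0), np.float64(0.05))]
6.4667 [ 1.6 -6.1 -9. ] [-1.32 -0.23 -0.05] [ 543.9 -185.8  124.5]
lid rise [(7018, np.float64(0.03), np.float64(0.02)), (2512, np.float64(0.04), np.float64(0.05))]
```

The lid has not moved. Keep a ~9 N preload and rise 2 mm per rad.

```bash
python3 -m creep '[0,0,0,0.1, 0,0,0.0003,0.21, 0,0,0.0005,0.32, 0,0,0.0007,0.43, 0,0,0.001,0.54, 0,0,0.0012,0.65, 0,0,0.0014,0.76, 0,0,0.0016,0.87, 0,0,0.0018,0.97, 0,0,0.002,1.05]'; python3 s.py
python3 -m creep '[0,0,0,-0.1, 0,0,0.0003,-0.21, 0,0,0.0005,-0.32, 0,0,0.0007,-0.43, 0,0,0.001,-0.54, 0,0,0.0012,-0.65, 0,0,0.0014,-0.76, 0,0,0.0016,-0.87, 0,0,0.0018,-0.97, 0,0,0.002,-1.05]';python3 s.py
```

```text
t: 7.3
ee_pos: [543.6, -184.3, 125.6]
orientation: [-2.841, -1.34, 0.001]
ft_force: [4.2, -1.2, -13.1]
width: 11.8
grasp_force: 30.0
7.3 [  4.2  -1.2 -13.1] [-0.22 -0.58 -0.11] [ 543.6 -184.3  125.6]
t: 8.13
ee_pos: [544.1, -184.8, 129.7]
orientation: [3.128, -0.28, 0.001]
ft_force: [0.7, -0.8, 0.5]
width: 11.7
grasp_force: 30.0
8.1333 [ 0.7 -0.8  0.5] [-0.06  0.22  0.01] [ 544.1 -184.8  129.7]
```

```bash
python3 -m creep '[0,0,0.0005,0.1, 0,0,0.001,0.21, 0,0,0.0015,0.32, 0,0,0.0015,0.43, 0,0,0.002,0.54, 0,0,0.002,0.65, 0,0,0.0025,0.76, 0,0,0.0025,0.87, 0,0,0.003,0.97, 0,0,0.003,1.05]'; python3 s.py 3

```

```text
t: 8.97
ee_pos: [543.8, -184.6, 132.2]
orientation: [2.841, 1.341, -0.001]
ft_force: [0.4, 0.1, -0.6]
width: 12.0
grasp_force: 30.0
8.9667 [ 0.4  0.1 -0.6] [-0.05  0.07 -0.  ] [ 543.8 -184.6  132.2]
lid rise [(7210, np.float64(-0.01), np.float64(0.02)), (2668, np.float64(-0.01), np.float64(0.05))]
```

The pull force has gone to zero and the lid is still down. Lift gently while turning back, and verify.

```bash
python3 -m creep '[0,0,0.001,-0.1, 0,0,0.002,-0.2, 0,0,0.004,-0.3, 0,0,0.006,-0.4, 0,0,0.008,-0.5, 0,0,0.011,-0.52, 0,0,0.015,-0.52, 0,0,0.02,-0.52, 0,0,0.03,-0.52, 0,0,0.04,-0.52]'; python3 s.py 4; python3 -c "
import cv2
cv2.imwrite('pics/crop4.png',cv2.resize(cv2.imread('pics/scene4.png')[200:360,30:220],None,fx=3,fy=3,interpolation=2))"
```

```text
t: 9.9
ee_pos: [543.9, -184.3, 173.0]
orientation: [-3.091, -0.562, 0.001]
ft_force: [0.2, -0.9, -1.0]
width: 12.0
grasp_force: 30.0
9.9 [ 0.2 -0.9 -1. ] [-0.02  0.15  0.  ] [ 543.9 -184.3  173. ]
lid rise [(7766, np.float64(0.01), np.float64(0.02)), (3204, np.float64(-0.02), np.float64(0.04))]
```

View pics/crop4.png

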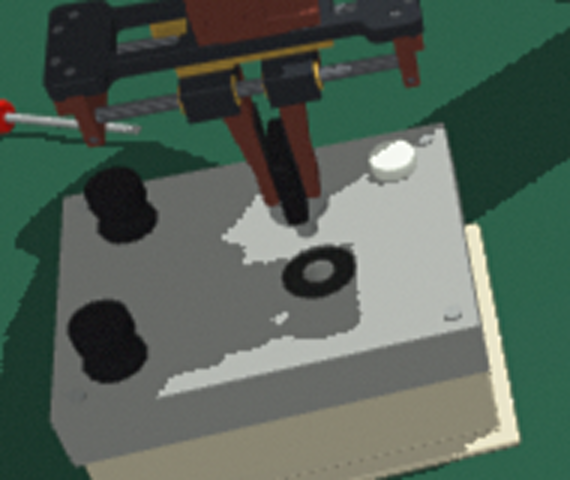

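The holder is out: its shank tip shows at crop (308,230) above the empty gland at (320,270), with the lid down. Carrying it to the tray now.

```bash
python3 -m creep '[0,0,0.015,0, 0,0,0.03,0, -0.002,0.01,0.04,0, -0.004,0.03,0.04,0.02, -0.007,0.055,0.04,0.04, -0.011,0.085,0.04,0.06, -0.015,0.115,0.04,0.07, -0.019,0.145,0.04,0.07, -0.023,0.175,0.04,0.07, -0.026,0.205,0.04,0.07]'
python3 -m creep '[-0.003,0.03,0,0, -0.007,0.06,0,0, -0.011,0.09,0,0, -0.014,0.115,0,0, -0.016,0.135,0,0, -0.018,0.15,0,0, -0.02,0.158,0,0, -0.02,0.161,0,0, -0.02,0.161,0,0, -0.02,0.161,0,0]'
python3 s.py
python3 - <<'E'
from h import *
im,d=save("top","t5");save("scene","s5")
a=cv2.imread("pics/s5.png")[150:390,260:480];b=cv2.imread("pics/t5.png")[130:290,200:360]
cv2.imwrite("pics/c5.png",np.hstack([cv2.resize(a,(440,480)),cv2.resize(b,(360,480))]))
E
```

```text
t: 10.83
ee_pos: [517.0, 22.5, 212.3]
orientation: [-3.069, -0.669, 0.0]
ft_force: [0.3, 0.1, -1.2]
width: 11.6
grasp_force: 30.0
t: 11.67
ee_pos: [497.9, 181.2, 212.2]
orientation: [3.069, 0.668, -0.0]
ft_force: [0.1, -0.5, -0.6]
width: 11.8
grasp_force: 30.0
11.6667 [ 0.1 -0.5 -0.6] [-0.01  0.14 -0.06] [497.9 181.2 212.2]
```

View pics/c5.png

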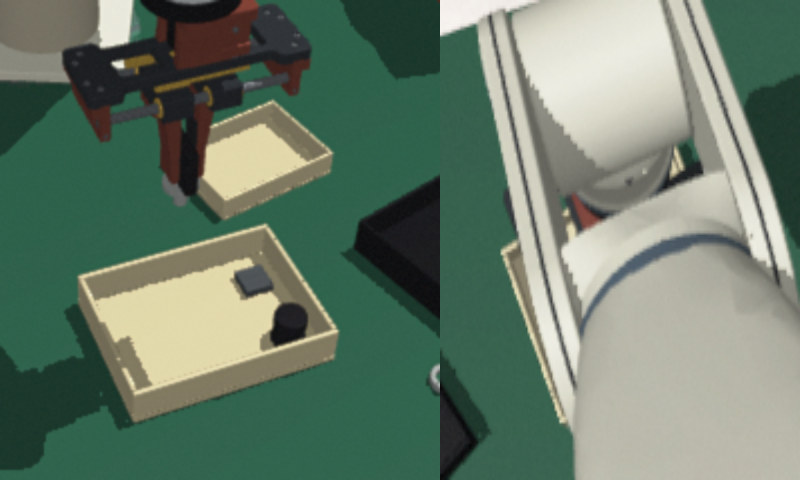

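The left half shows the holder hanging upright at (180,190), with the big cream tray's free end below it and the cap and block at (290,320) and (253,278). Descending to about 5 mm above the expected contact.

```bash
python3 -m creep '[0,0,-0.02,0, 0,0,-0.05,0, 0,0,-0.08,0, 0,0,-0.11,0, 0,0,-0.135,0, 0,0,-0.15,0, 0,0,-0.158,0, 0,0,-0.163,0, 0,0,-0.165,0, 0,0,-0.165,0]'
python3 -m creep '[0,0,-0.001,0, 0,0,-0.002,0, 0,0,-0.003,0, 0,0,-0.003,0]'; python3 s.py
python3 -m creep '[0,0,-0.0005,0, 0,0,-0.001,0, 0,0,-0.001,0]'; python3 s.py
```

```text
t: 12.6
ee_pos: [498.6, 181.5, 47.6]
orientation: [-3.07, -0.668, -0.001]
ft_force: [0.1, -0.3, -0.7]
width: 11.5
grasp_force: 30.0
t: 12.93
ee_pos: [498.3, 181.7, 44.5]
orientation: [-3.07, -0.668, -0.001]
ft_force: [0.2, -0.4, -1.3]
width: 11.8
grasp_force: 30.0
12.9333 [ 0.2 -0.4 -1.3] [-0.03  0.15 -0.03] [498.3 181.7  44.5]
t: 13.18
ee_pos: [498.0, 181.6, 43.2]
orientation: [-3.07, -0.668, 0.0]
ft_force: [-0.5, -1.3, -1.8]
width: 11.8
grasp_force: 30.0
13.1833 [-0.5 -1.3 -1.8] [-0.05  0.13 -0.01] [498.  181.6  43.2]
```

```bash
python3 -m creep '[0,0,-0.0005,0, 0,0,-0.001,0, 0,0,-0.001,0]'
python3 -m creep '[0,0,-0.0005,0, 0,0,-0.001,0, 0,0,-0.001,0]'
python3 -m creep '[0,0,-0.0005,0, 0,0,-0.0005,0, 0,0,-0.0005,0]'; python3 s.py
```

```text
t: 13.43
ee_pos: [498.0, 181.6, 42.1]
orientation: [3.07, 0.669, -0.0]
ft_force: [0.1, 0.7, -1.6]
width: 11.9
grasp_force: 30.0
t: 13.68
ee_pos: [498.0, 181.6, 41.1]
orientation: [3.07, 0.668, -0.0]
ft_force: [0.2, 0.2, -0.0]
width: 11.9
grasp_force: 30.0
t: 13.93
ee_pos: [498.1, 181.7, 40.8]
orientation: [-3.07, -0.668, -0.0]
ft_force: [0.0, 0.1, 0.2]
width: 11.9
grasp_force: 30.0
13.9333 [0.  0.1 0.2] [-0.1   0.26 -0.01] [498.1 181.7  40.8]
```

```bash
python3 -m creep '[0,0,-0.0005,0, 0,0,-0.0005,0, 0,0,-0.0005,0]'; python3 s.py
```

```text
t: 14.18
ee_pos: [498.1, 181.6, 40.7]
orientation: [-3.07, -0.668, -0.0]
ft_force: [-1.8, -0.5, 6.4]
width: 11.9
grasp_force: 30.0
14.1833 [-1.8 -0.5  6.4] [-0.19  0.52  0.03] [498.1 181.6  40.7]
```

It is on the floor of the tray (6 N, at the predicted height). Relax slightly and open gently.

```bash
python3 -m creep '[0,0,0.0004,0, 0,0,0.0004,0, 0,0,0.0004,0]'
python3 -m creep '[0,0,0,0, 0,0,0,0, 0,0,0,0, 0,0,0,0, 0,0,0,0, 0,0,0,0]' 0.2
python3 -m creep '[0,0,0,0, 0,0,0,0, 0,0,0,0, 0,0,0,0, 0,0,0,0, 0,0,0,0, 0,0,0,0]' 0.55
python3 s.py
python3 - <<'E'
from h import *
save("scene","s6");a=cv2.imread("pics/s6.png")[230:380,280:450];cv2.imwrite("pics/c6.png",cv2.resize(a,None,fx=3,fy=3))
E
```

```text
t: 14.43
ee_pos: [498.2, 181.7, 40.7]
orientation: [-3.07, -0.668, -0.0]
ft_force: [-0.9, -1.2, 3.8]
width: 12.3
grasp_force: 30.0
t: 14.93
ee_pos: [498.0, 181.6, 40.5]
orientation: [3.07, 0.668, -0.0]
ft_force: [0.2, -0.4, 0.2]
width: 17.7
grasp_force: 0.0
t: 15.52
ee_pos: [498.0, 181.6, 40.6]
orientation: [-3.07, -0.668, 0.0]
ft_force: [-0.8, 0.4, 0.3]
width: 48.5
grasp_force: 0.0
15.5167 [-0.8  0.4  0.3] [-0.05  0.15  0.06] [498.  181.6  40.6]
```

View pics/c6.png

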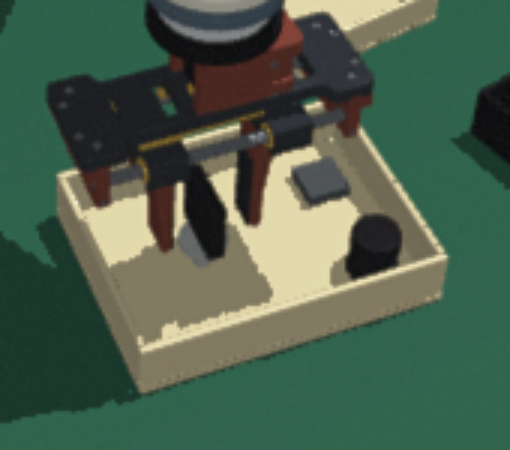

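The holder stands upright and free at (205,215) between the open fingers. Retreat straight up.

```bash
python3 -m creep '[0,0,0.005,0, 0,0,0.015,0, 0,0,0.03,0, 0,0,0.05,0, 0,0,0.075,0, 0,0,0.105,0, 0,0,0.135,0, 0,0,0.16,0, 0,0,0.16,0, 0,0,0.16,0]'
python3 s.py 7
python3 -c "
import cv2
cv2.imwrite('pics/c7.png',cv2.resize(cv2.imread('pics/scene7.png')[200:390,30:450],None,fx=1.9,fy=1.9))"
```

```text
t: 16.4
ee_pos: [499.0, 181.9, 202.8]
orientation: [-3.069, -0.668, -0.007]
ft_force: [0.8, -0.1, -1.2]
width: 48.3
grasp_force: 0.0
16.4 [ 0.8 -0.1 -1.2] [-0.05  0.16  0.  ] [499.  181.9 202.8]
lid rise [(8134, np.float64(0.01), np.float64(0.02)), (6882, np.float64(-0.04), np.float64(0.03))]
```

View pics/c7.png

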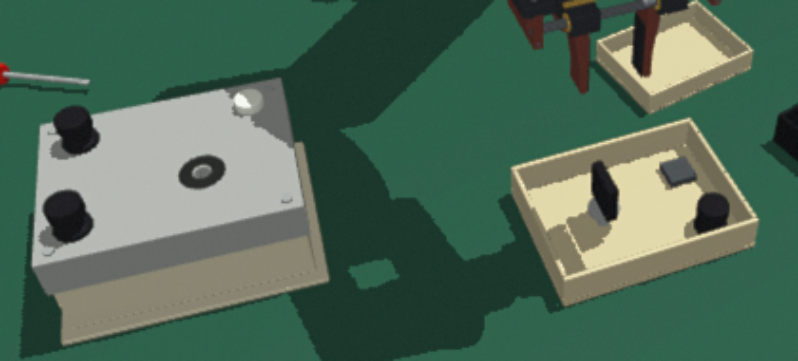

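The holder stands in the cream tray at (605,190), the lid is down with its gland empty at (202,172), and the gripper is clear.

```bash
python3 -c "
from workcell import ticket
print(ticket.close_job())"
```

```text
the job is handed in; nothing more can be done
None
```

The holder was twisted loose without lifting the lid, stands released in the larger cream tray, and the job was handed in at about 16.5 s of the 54 s allowed; no verdict came back.

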